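Sort inspected candle cartons into the packing lane and the reject basket

TASK

Sort the inspected cartons in the feed tray by their tags: first stand the one with the long strip tag (reject) upright in the grey reject basket, then put the one with the round tag (pass) upright and lengthwise into the narrow high-walled packing lane, fully between its ends, and finally press the button on the tally counter fully down and let it come back up. The lane takes a carton only when it is held by its two end faces, which the tray's walls cover, so that one has to be set down (the black mat is kept clear for this) and taken again the other way. Do not tip the cartons over, lower each one to the floor of its place before letting go, do not press the button early, and leave the untagged carton, the candle jar and the pile of lids near the mat where they are.

Things in the scene. Friction and masses are not known exactly. Their poses are not given: they have to be found in the camera images.
- carton_round: kraft-card carton, a plain brown box 42 mm (its x) by 64 mm (its y) by 60 mm tall, 0.2 kg, closed, the same as the other two but for the tag on its top; origin at the centre of its underside, z up. On its top is a round white paper tag, 34 mm across: passed. It starts in one of the three positions in the feed tray, its 64 mm length across the tray.
- carton_strip: kraft-card carton, a plain brown box 42 mm (its x) by 64 mm (its y) by 60 mm tall, 0.2 kg, closed, the same as the other two but for the tag on its top; origin at the centre of its underside, z up. On its top is a narrow white paper strip tag, 54 by 11 mm, running along its length: rejected. It starts in the feed tray like the others.
- carton_plain: kraft-card carton, a plain brown box 42 mm (its x) by 64 mm (its y) by 60 mm tall, 0.2 kg, closed, the same as the other two but for the tag on its top; origin at the centre of its underside, z up. It has no tag (not inspected yet) and stays in the feed tray.
- feed_tray_in (a point): centre of the feed tray's floor, 5 mm above the table. A plywood channel along its x, 275 mm long, open at both ends, 70 mm wide inside (its y), walls 10 mm thick and 60 mm high over the floor, level with the cartons' tops. Three cartons stand in it 88 mm apart (46 mm gaps); they can be gripped only across their 42 mm width, along the tray.
- lane_in (a point): centre of the packing lane's floor, 5 mm above the table. A pale-wood channel along its x, 120 mm long, open at both ends, 50 mm wide inside (its y), walls 12 mm thick and 70 mm high over the floor, 10 mm higher than a carton. A carton's 64 mm length (its y) goes along the lane's x, gripped by its two end faces. Lane and basket may stand in either of two places.
- basket_in (a point): centre of the inner floor of the reject basket, a shallow open grey plastic box fixed to the table, 150 mm (its x) by 130 mm (its y) outside, 45 mm high, walls 4 mm thick, floor about 4 mm above the table. The carton may stand anywhere in it, either way round.
- mat: black rubber mat lying fixed on the table, 130 by 130 mm, 2 mm thick, kept clear for setting a carton down; origin at the centre of its underside.
- tally_top (a point): centre of the top of the tally button when up: a white push button, 32 mm across, on a grey counter box of 90 by 70 mm, 40 mm high; it is pressed straight down.
- tally (a joint): travel of the tally button in m: 0 up, 0.006 fully down; a spring of about 5 N brings it back.
- jar: dark amber candle jar with a wooden lid, 69 mm across and 87 mm tall, loose on the table, to be left alone; origin at the centre of its underside.
- lids: pile of three round wooden lids, one loose piece 65 mm across and 33 mm high, to be left alone; origin at the centre of its underside.
There are look-alikes about, which are no part of the job. Leave any blue look-alike of the part that bears basket_in alone.

How it is judged:
By the outcome, as a careful person would: the job done as asked, in the order asked, and still so for the second after the job is handed in, with the robot touching nothing.
It also fails if it takes over 72 s, if anything falls off the work surface, if the arm or the gripper's body presses on something with over 40 N, if the wrist force passes 120 N, or if a joint passes its speed limit or range.

ROBOT

A 6-joint arm with a two-finger parallel gripper is mounted at the origin on the work surface. World frame = base frame: x ahead of the robot, y to its left, z up, the work surface at z = 0. Lengths are in m, angles in rad, forces in N, time in s.
With the tool pointing down it reaches from about 0.275 to 0.75 m from the base axis. Payload 10.2 kg.
Tool frame: the origin (TCP) lies between the finger pads; the fingertips stand 25 mm ahead of it and the grasp point (between the pads) lies 6 mm ahead of it; z points along the fingers, y is the line along which they close (so a half turn about z gives the same grasp; the last joint's range is limited). The gripper opens to 85 mm and grips with 20 to 120 N. Pads are 22 mm wide; open, the fingers measure 114 mm over their backs; the gripper's body (76 mm by 85 mm) begins 54 mm behind the grasp point. The pads swing forward as they close: fully open they stand 13 mm farther back than shut.
Start: joints at [-1.477, 0.313, 1.498, -0, 1.331, -0.223], TCP at [0.164, -0.499, 0.227] pointing down, gripper open.
Joint ranges: [-2.94, 2.94], [-0.97, 2.17], [0.19, 2.56], [-1.23, 4.37], [0.02, 3.11], [-2.88, 2.88]. Speed limits (rad/s): [2.39, 2.39, 3.01, 3.14, 3.14, 3.14].

INTERFACE

Orientations are given as [roll, pitch, yaw] about the fixed x, y, z axes, in that order (R = Rz(yaw) Ry(pitch) Rx(roll)).
In Python, from bench import telemetry, capture, robot gives the robot as it stands.
- The arm moves only by the tool move_arm, never from a script. Its argument "rows" is a list of rows, each a list of 6 numbers: the shift along the tool's x, y, z normalised to -1 to 1, where 1 is 60 cm, then the turn, a rotation vector about the tool's x, y, z normalised to -1 to 1, where 1 is 180 degrees. In form: [[x, y, z, rx, ry, rz], ...]. A call has 1 to 12 rows; each row is the pose to reach, as a shift and turn from the pose commanded when the call began, along the tool's axes at that moment, turning the shorter way round; what a row does not reach only later rows make up. A row lasts 1/10 s, in which the tool goes at most 50 mm and 8.59 degrees, less where a joint would pass 70% of its speed; a pose out of reach is approached as far as the arm can. A call with a number of a shift or a turn outside -1 to 1 is refused whole. A call with a gripper value outside its range is refused whole. "claw" is the opening, from -1 (shut) to 1 (fully open), set as the call begins (left out, the last holds). The fingers move at their own pace and stop on an object; "newtons" is the grip in N (left out, the last holds). Time passes only in rows, so rows that repeat a pose let the fingers close. It gives the time, the measured TCP pose, the force, the opening and the grip force at its end, in the units of the state.
- telemetry.state(): the state, without advancing time (a new reading comes with each control period).
- capture(name): name is "scene" or "top"; returns a dict with "frame" (420x560x3 uint8, red, green, blue), "fx", "fy", "cx", "cy" (pixels), "T" (4x4, takes a point from camera to world coordinates). Camera axes: x right, y up, looking along -z (the intrinsics and any distortion apply to the point x, -y, -z); pixel columns grow to the right and rows downward; lengths in m; the calibration is good to about 2 mm. A picture is of the moment at which its call begins. There is no depth.
- robot.job_done(): hands the job in; it is judged then, once.
The state is a dict: "t": time; "joint_positions": joint angles; "joint_vel": joint speeds; "tau": joint torques, N m; "eef_pos": TCP position; "orientation": TCP orientation; "force": force on the tool from outside, world axes, zero at the start; "wrist_torque": the same for the moment, N m; "width": finger opening in m; "grasp_force": force on a finger pad.
Only numpy, scipy, OpenCV 4.12 (cv2) and the standard library are available. Lean on these libraries where they do the work, as an engineer would, in place of code of your own. Each camera call takes 0.05 s, during which the arm holds its last target. There are 200 camera calls.

## Working session

There is one attempt and no reset: what is moved stays moved. The work goes in short steps, Python scripts to look and compute and a tool call to move; the robot and the scene stay as the last step left them, time stands still between calls to the robot, and variables do not carry over. Pictures are saved under pics/ and viewed, at most 10 in all, crops included, and the job is handed in when it is done.

Besides the shell and the picture viewer there is one more tool, called after "Call:" as name(argument=value, ...) on one line, values as JSON. move_arm: Moves the arm, as the interface text tells. Scaled input: -1 to 1 covers 60 cm each way for a shift and 180 degrees each way for a turn. Its arguments: {"type":"object","properties":{"rows":{"type":"array","items":{"type":"array","items":{"type":"number","minimum":-1,"maximum":1}}},"claw":{"type":"number"},"newtons":{"type":"number"}},"required":["rows"]}

```bash
mkdir -p pics; ls; cat > h.py <<'E'
import numpy as np, cv2
from bench import telemetry, capture, robot
E
python3 - <<'E'
from h import *
for n in("scene","top"):
    c=capture(n); cv2.imwrite(f"pics/{n}0.png",c["frame"][...,::-1]); np.savez(f"{n}0.npz",**c)
    print({k:(np.round(v,4).tolist() if k!="frame" else 0) for k,v in c.items()})
print(telemetry.state())
E
```

```text
pics
{'frame': 0, 'fx': 442.3956, 'fy': 442.3956, 'cx': 277.0839, 'cy': 205.384, 'T': [[0.7746, -0.5528, 0.3072, 0.7796], [0.6325, 0.6777, -0.3752, -0.4353], [-0.0008, 0.4849, 0.8746, 1.0078], [0.0, 0.0, 0.0, 1.0]]}
{'frame': 0, 'fx': 474.3983, 'fy': 474.3983, 'cx': 272.0356, 'cy': 212.5179, 'T': [[-0.015, 0.9964, -0.0829, 0.3904], [-0.9999, -0.0154, -0.0043, 0.0017], [-0.0056, 0.0828, 0.9966, 1.0392], [0.0, 0.0, 0.0, 1.0]]}
{'t': 0.1, 'joint_positions': array([-1.47740924e+00,  3.13400461e-01,  1.49834304e+00, -9.25418624e-06,
        1.33100761e+00, -2.23360783e-01]), 'joint_vel': array([ 0.00085139, -0.00252819, -0.00036785,  0.00090964,  0.00043915,
       -0.00041438]), 'tau': array([ 2.38997331e-03, -4.12902761e+01, -2.60143518e+01, -2.15766408e-04,
        3.03092587e-03, -5.54559364e-06]), 'eef_pos': array([ 0.16350965, -0.49864671,  0.22689583]), 'orientation': array([-3.14046098e+00, -2.47844218e-04,  3.16749928e-01]), 'force': array([-0.26158749,  0.3227435 , -0.07393944]), 'wrist_torque': array([-0.08477341,  0.02985685, -0.02934323]), 'grasp_force': 0.0, 'width': 0.08539631434008756}
```

View pics/scene0.png

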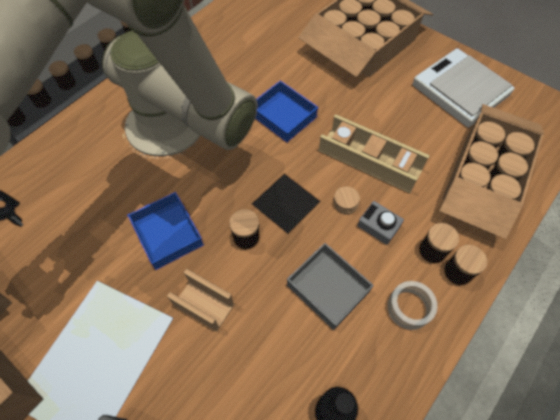

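View pics/top0.png

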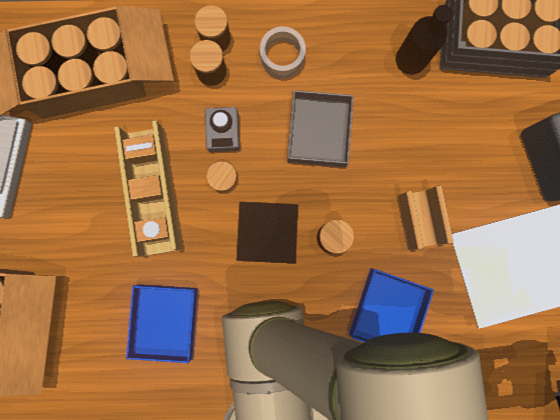

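The top view shows the tray at about (147,188), with the strip carton at (139,147), the plain one at (144,188) and the round one at (151,229). The lane is at (427,218), the grey basket at (321,130), the mat at (267,233) and the button at (221,120). The lids are at (221,177) and the jar at (336,237). The scene view agrees.

```bash
cat >> h.py <<'E'
def ray(c,px,z):
    px=np.atleast_2d(px).astype(float); T=c["T"]
    d=np.c_[(px[:,0]-c["cx"])/c["fx"],-(px[:,1]-c["cy"])/c["fy"],-np.ones(len(px))]@T[:3,:3].T
    return T[:3,3]+d*((z-T[2,3])/d[:,2])[:,None]
def blob(c,box,lo,hi,z,k=0):
    x0,y0,x1,y1=box
    m=cv2.inRange(cv2.cvtColor(c["frame"],cv2.COLOR_RGB2HSV)[y0:y1,x0:x1],np.array(lo),np.array(hi))
    if k: m=cv2.morphologyEx(m,cv2.MORPH_CLOSE,np.ones((k,k)))
    q=max(cv2.findContours(m,0,2)[0],key=cv2.contourArea)[:,0]+[x0,y0]
    w=ray(c,q,z)[:,:2]; r=cv2.minAreaRect((w*1000).astype(np.float32))
    return np.round(r[0],1),np.round(r[1],1),round(r[2],1),len(q),np.round(q.mean(0),1)
def load(n): return dict(np.load(n+".npz"))
E
python3 - <<'E'
from h import *
t,s=load("top0"),load("scene0")
W=([0,0,170],[180,70,255])
print("strip",blob(t,(120,135,160,160),*W,.065)); print("round",blob(t,(135,215,168,245),*W,.065))
print("btn",blob(t,(205,105,238,135),*W,.05))
print("mat",blob(t,(225,190,310,275),[0,0,0],[180,255,60],.002))
print("basket",blob(t,(280,85,360,172),[0,0,0],[180,60,140],.045,5))
print("scene strip",blob(s,(390,140,425,175),*W,.065)); print("scene round",blob(s,(330,120,358,145),*W,.065))
print("scene btn",blob(s,(372,205,402,232),*W,.05))
print("scene mat",blob(s,(245,168,325,238),[0,0,0],[180,255,60],.002))
f=t["frame"][...,::-1]
a=cv2.resize(f[175:260,385:470],(400,400),interpolation=2); b=cv2.resize(f[115:260,105:190][:],(352,600),interpolation=2)
o=np.zeros((600,760,3),np.uint8); o[:400,:400]=a;o[:,405:757]=b
cv2.imwrite("pics/crop.png",o)
E
```

```text
strip (array([614.4, 282.5]), array([11.5, 54. ]), 8.7, 21, array([140.2, 145.7]))
round (array([441.3, 255.5]), array([33.1, 33. ]), 0.3, 29, array([151.5, 229.4]))
btn (array([675.2, 114.8]), array([27.7, 28.3]), 89.6, 21, array([219.6, 118.3]))
mat (array([433.6,  12.9]), array([115.3, 126.5]), 86.8, 198, array([257.3, 229.7]))
basket (array([655.7, -99.3]), array([128.3, 148.4]), 84.1, 81, array([319.6, 125.7]))
scene strip (array([616.4, 283.8]), array([14.7, 58.6]), 10.2, 30, array([404.4, 158.9]))
scene round (array([443.1, 257.6]), array([34.9, 37.7]), 35.5, 21, array([342.2, 131.7]))
scene btn (array([673.2, 119.7]), array([27.5, 24.7]), 39.2, 10, array([386.6, 217.8]))
scene mat (array([437.8,  17.4]), array([122.4, 123.5]), 86.6, 40, array([285.7, 200.8]))
```

View pics/crop.png

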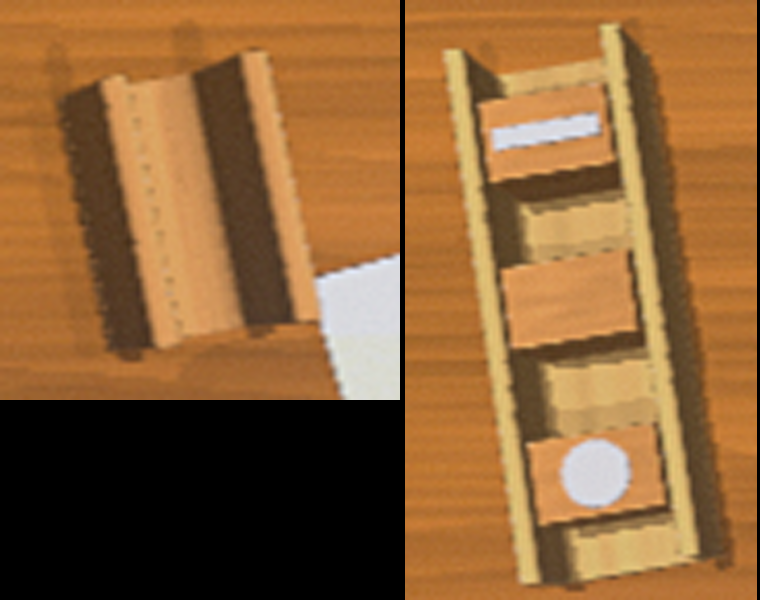

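The crop shows the lane's top corners at about (102,83), (268,52), (317,320) and (152,350), at a scale of 4.706 from (385,175). The strip and round tags are clear at the two ends of the tray.

```bash
cat >> h.py <<'E'
from scipy.spatial.transform import Rotation as Rn
def go(*tg):
    "rows for targets (x,y,z mm, psi deg) from the present pose"
    s=telemetry.state(); R0=Rn.from_euler("xyz",s["orientation"])
    print("t",round(s["t"],2),np.round(s["eef_pos"]*1000,1),np.round(np.degrees(s["orientation"]),2),"F",np.round(s["force"],1),"w",round(s["width"]*1000,1),"g",round(s["grasp_force"],1))
    for x,y,z,p in tg:
        d=R0.inv().apply(np.array([x,y,z])/1000-s["eef_pos"])/.6
        r=(R0.inv()*Rn.from_euler("xyz",[180,0,p],degrees=True)).as_rotvec()/np.pi
        print((x,y,z,p),np.round(d,4).tolist()+np.round(r,4).tolist())
def proj(c,P):
    p=(np.atleast_2d(P)-c["T"][:3,3])@c["T"][:3,:3]
    return np.c_[c["cx"]-c["fx"]*p[:,0]/p[:,2],c["cy"]+c["fy"]*p[:,1]/p[:,2]]
E
python3 - <<'E'
from h import *
t,s=load("top0"),load("scene0")
q=np.array([(102,83),(268,52),(317,320),(152,350)])/4.706+[385,175]-.4
w=ray(t,q,.075)[:,:2]*1000; print(w.round(1),w.mean(0).round(1))
e=w-np.roll(w,-1,0); print(np.linalg.norm(e,axis=1).round(1),np.degrees(np.arctan2(e[:,1],e[:,0])).round(1))
p=proj(s,np.c_[w/1000,[.075]*4]); print(p.round(1))
for n,c in(("top",t),("scene",s)):
    for nm,P in(("jar",(336,237)),("lids",(221,177))):
        if n=="top":print(nm,ray(c,P,.087 if nm=="jar" else .033).round(3))
x0,y0=155,255
a=cv2.resize(s["frame"][y0:y0+85,x0:x0+90,::-1],None,fx=6,fy=6,interpolation=2)
for u in p: cv2.circle(a,tuple(int(v) for v in ((u-[x0,y0])*6+2.5)),3,(0,255,0),1)
cv2.imwrite("pics/lane_s.png",a)
go((575,200,220,98.8),(615,283,140,98.8))
E
```

```text
[[ 507.9 -269.1]
 [ 520.4 -341.6]
 [ 403.9 -357.5]
 [ 392.1 -286.1]] [ 456.1 -313.6]
[ 73.6 117.6  72.3 117.1] [  99.7    7.8  -80.6 -171.6]
[[229.  292.5]
 [210.2 322.1]
 [166.1 293.7]
 [185.5 266.5]]
jar [[ 0.418 -0.122  0.087]]
lids [[0.552 0.114 0.033]]
t 0.1 [ 163.5 -498.6  226.9] [-1.7994e+02 -1.0000e-02  1.8150e+01] F [-0.3  0.3 -0.1] w 85.4 g 0.0
(575, 200, 220, 98.8) [1.0144, -0.8929, 0.0128, -0.0002, -0.0003, -0.4481]
(615, 283, 140, 98.8) [1.1208, -1.0034, 0.1462, -0.0002, -0.0003, -0.4481]
```

View pics/lane_s.png

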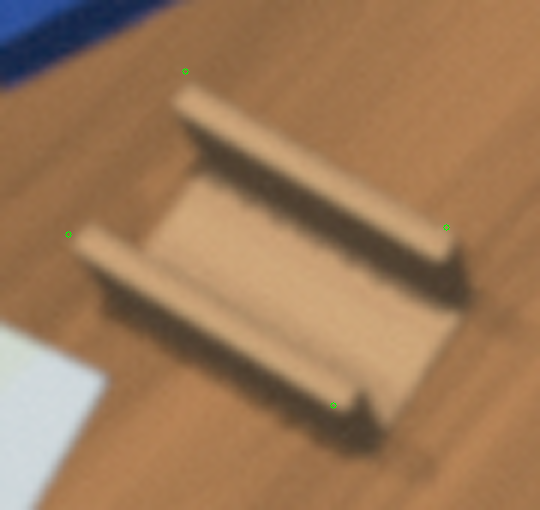

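The predicted lane corners sit 1–2 px (about 4 mm) off the scene view, so I'll average the two views and calibrate later. Now moving towards the strip carton.

Call:
move_arm(rows=[[0.76,-0.67,0.01,0,0,-0.448],[0.76,-0.67,0.01,0,0,-0.448],[0.76,-0.67,0.01,0,0,-0.448],[0.76,-0.67,0.01,0,0,-0.448],[0.76,-0.67,0.01,0,0,-0.448],[0.76,-0.67,0.01,0,0,-0.448],[0.76,-0.67,0.01,0,0,-0.448],[0.76,-0.67,0.01,0,0,-0.448],[0.76,-0.67,0.01,0,0,-0.448],[0.76,-0.67,0.01,0,0,-0.448],[0.76,-0.67,0.01,0,0,-0.448],[0.76,-0.67,0.01,0,0,-0.448]], claw=0.65, newtons=30)

```text
t: 1.3
eef_pos: [0.4682, 0.0205, 0.2214]
orientation: [-3.142, 0.0, 1.725]
force: [0.5, -0.8, 0.7]
width: 0.0705
grasp_force: 0.0
```

```bash
python3 - <<'E'
from h import *
s=load("scene0")
q=np.array([(455,238),(345,405),(75,245),(190,85)])/6-.4+[155,255]
w=ray(s,q,.075)[:,:2]*1000; print(w.round(1),w.mean(0).round(1))
e=w-np.roll(w,-1,0); print(np.linalg.norm(e,axis=1).round(1),np.degrees(np.arctan2(e[:,1],e[:,0])).round(1))
go((615,283,140,98.8),(615,283,52,98.8))
E
```

```text
[[ 512.9 -270. ]
 [ 523.5 -339.1]
 [ 408.3 -358.7]
 [ 397.1 -288.9]] [ 460.5 -314.1]
[ 69.9 116.8  70.7 117.4] [  98.7    9.7  -80.8 -170.7]
t 1.3 [468.2  20.5 221.4] [-1.800e+02  1.000e-02  9.881e+01] F [ 0.5 -0.8  0.7] w 70.5 g 0.0
(615, 283, 140, 98.8) [0.3949, 0.3089, 0.1356, -0.0, 0.0, 0.0001]
(615, 283, 52, 98.8) [0.3949, 0.3089, 0.2822, -0.0, 0.0, 0.0001]
```

Call:
move_arm(rows=[[0.395,0.309,0.136,0,0,0],[0.395,0.309,0.136,0,0,0],[0.395,0.309,0.136,0,0,0],[0.395,0.309,0.136,0,0,0],[0.395,0.309,0.136,0,0,0],[0.395,0.309,0.136,0,0,0],[0.395,0.309,0.136,0,0,0],[0.395,0.309,0.136,0,0,0],[0.395,0.309,0.19,0,0,0],[0.395,0.309,0.24,0,0,0],[0.395,0.309,0.282,0,0,0],[0.395,0.309,0.282,0,0,0]])

```text
t: 2.5
eef_pos: [0.6127, 0.2792, 0.0493]
orientation: [-3.135, 0.001, 1.723]
force: [0.7, 0.4, 0.3]
width: 0.0707
grasp_force: 0.0
```

Call:
move_arm(rows=[[0,0,0,0,0,0],[0,0,0,0,0,0],[0,0,0,0,0,0],[0,0,0,0,0,0],[0,0,0,0,0,0]], claw=-1, newtons=30)

```text
t: 3.0
eef_pos: [0.6155, 0.2808, 0.0548]
orientation: [3.138, 0.0, 1.724]
force: [-1.5, -2.4, 8.1]
width: 0.0408
grasp_force: 30.5
```

```bash
python3 - <<'E'
from h import *
go((615,283,200,98.8),(657,-98,200,84),(657,-98,51,84))
E
```

```text
t 3.0 [615.5 280.8  54.8] [1.7981e+02 1.0000e-02 9.8790e+01] F [-1.5 -2.4  8.1] w 40.8 g 30.5
(615, 283, 200, 98.8) [0.0038, 0.0005, -0.242, 0.001, 0.0001, -0.0001]
(657, -98, 200, 84) [-0.6345, -0.0273, -0.242, 0.0011, -0.0001, 0.0821]
(657, -98, 51, 84) [-0.6344, -0.0281, 0.0064, 0.0011, -0.0001, 0.0821]
```

Call:
move_arm(rows=[[0,0,-0.03,0,0,0],[0,0,-0.09,0,0,0],[0,0,-0.16,0,0,0],[0,0,-0.24,0,0,0],[0,0,-0.24,0,0,0]])

```text
t: 3.5
eef_pos: [0.6168, 0.2816, 0.2048]
orientation: [3.128, -0.001, 1.724]
force: [0.5, 0.1, -2.0]
width: 0.0406
grasp_force: 31.6
```

```bash
python3 - <<'E'
from h import *
go((615,283,200,98.8),(657,-98,200,84),(657,-98,51,84))
for n in("scene","top"):
    c=capture(n); cv2.imwrite(f"pics/{n}1.png",c["frame"][...,::-1])
a=np.hstack([cv2.imread(f"pics/{n}1.png")[40:280,lo:lo+380] for n,lo in(("scene",180),("top",60))])
cv2.imwrite("pics/both1.png",a)
E
```

```text
t 3.5 [616.8 281.6 204.8] [ 1.7922e+02 -8.0000e-02  9.8800e+01] F [ 0.5  0.1 -2. ] w 40.6 g 31.6
(615, 283, 200, 98.8) [0.0028, -0.0027, 0.008, 0.0043, -0.0005, 0.0]
(657, -98, 200, 84) [-0.6354, -0.0307, 0.0067, 0.0042, -0.001, 0.0822]
(657, -98, 51, 84) [-0.6358, -0.0341, 0.255, 0.0042, -0.001, 0.0822]
```

View pics/both1.png

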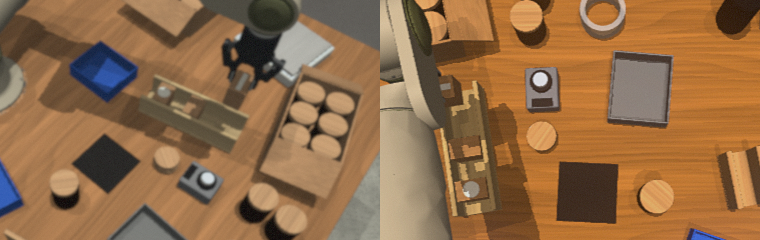

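The strip carton is held at about (240,85) in the left half of the picture, and the other cartons are undisturbed. Moving it to the basket.

Call:
move_arm(rows=[[-0.638,-0.028,0,0,0,0.082],[-0.638,-0.028,0,0,0,0.082],[-0.638,-0.028,0,0,0,0.082],[-0.638,-0.028,0,0,0,0.082],[-0.638,-0.028,0,0,0,0.082],[-0.638,-0.028,0,0,0,0.082],[-0.638,-0.028,0,0,0,0.082],[-0.638,-0.028,0,0,0,0.082],[-0.638,-0.028,0,0,0,0.082],[-0.638,-0.028,0.06,0,0,0.082],[-0.638,-0.028,0.12,0,0,0.082],[-0.638,-0.028,0.16,0,0,0.082]])

```text
t: 4.8
eef_pos: [0.6546, -0.0986, 0.0959]
orientation: [-3.136, -0.002, 1.467]
force: [-0.3, -0.0, -2.5]
width: 0.0404
grasp_force: 31.7
```

Call:
move_arm(rows=[[0,0,0,0,0,0],[0,0,0,0,0,0],[0,0,0,0,0,0]])

```text
t: 5.1
eef_pos: [0.6572, -0.0999, 0.1019]
orientation: [3.139, 0.001, 1.467]
force: [0.3, 0.4, -2.6]
width: 0.0406
grasp_force: 31.7
```

```bash
python3 - <<'E'
from h import *
go((657,-98,56,84),(657,-98,51,84))
E
```

```text
t 5.1 [657.2 -99.9 101.9] [1.7986e+02 3.0000e-02 8.4050e+01] F [ 0.3  0.4 -2.6] w 40.6 g 31.7
(657, -98, 56, 84) [0.0031, -0.0008, 0.0765, 0.0008, 0.0002, 0.0003]
(657, -98, 51, 84) [0.0031, -0.0008, 0.0849, 0.0008, 0.0002, 0.0003]
```

Call:
move_arm(rows=[[0,0,0.03,0,0,0],[0,0,0.055,0,0,0],[0,0,0.068,0,0,0],[0,0,0.074,0,0,0],[0,0,0.077,0,0,0],[0,0,0.077,0,0,0],[0,0,0.077,0,0,0]])

```text
t: 5.8
eef_pos: [0.6568, -0.1001, 0.0547]
orientation: [3.141, 0.0, 1.467]
force: [1.0, 0.3, -2.7]
width: 0.0408
grasp_force: 31.7
```

Call:
move_arm(rows=[[0,0,0.003,0,0,0],[0,0,0.005,0,0,0],[0,0,0.005,0,0,0]])

```text
t: 6.1
eef_pos: [0.657, -0.1003, 0.0538]
orientation: [3.14, 0.001, 1.467]
force: [-6.7, 1.6, 12.7]
width: 0.0407
grasp_force: 33.3
```

Contact at 53.8 mm. Releasing and lifting.

Call:
move_arm(rows=[[0,0,0,0,0,0],[0,0,0,0,0,0],[0,0,0,0,0,0],[0,0,-0.02,0,0,0],[0,0,-0.08,0,0,0],[0,0,-0.16,0,0,0],[0,0,-0.24,0,0,0],[0,0,-0.24,0,0,0]], claw=0.5)

```text
t: 6.9
eef_pos: [0.6589, -0.1007, 0.2039]
orientation: [3.128, 0.003, 1.467]
force: [0.3, 0.3, -0.4]
width: 0.0643
grasp_force: 0.0
```

```bash
python3 - <<'E'
from h import *
go((442,256,200,98.8),(442,256,130,98.8),(442,256,54,98.8))
t=capture("top"); s=capture("scene"); W=([0,0,150],[180,80,255])
print(blob(t,(295,95,350,160),*W,.064)); print(blob(s,(285,240,375,325),*W,.064))
cv2.imwrite("pics/b2.png",np.hstack([t["frame"][60:200,250:400,::-1],s["frame"][230:370,270:420,::-1]]))
E
```

```text
t 6.9 [ 658.9 -100.7  203.9] [1.7923e+02 1.7000e-01 8.4040e+01] F [ 0.3  0.3 -0.4] w 64.3 g 0.0
(442, 256, 200, 98.8) [0.5537, -0.4212, -0.0009, 0.0042, 0.0015, -0.082]
(442, 256, 130, 98.8) [0.5541, -0.4228, 0.1157, 0.0042, 0.0015, -0.082]
(442, 256, 54, 98.8) [0.5545, -0.4245, 0.2424, 0.0042, 0.0015, -0.082]
(array([ 639. , -101.2]), array([113.2, 115.1]), 88.9, 104, array([324.9, 126.6]))
(array([ 657.6, -109.6]), array([29.8,  9.4]), 83.8, 11, array([327.9, 280.3]))
```

View pics/b2.png

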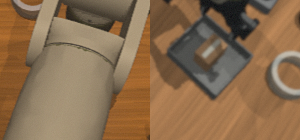

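The strip carton stands upright in the basket at about (212,48) in the picture. Next, the round carton.

Call:
move_arm(rows=[[0.553,-0.418,0,0,0,-0.082],[0.553,-0.418,0,0,0,-0.082],[0.553,-0.418,0,0,0,-0.082],[0.553,-0.418,0,0,0,-0.082],[0.553,-0.418,0,0,0,-0.082],[0.553,-0.418,0,0,0,-0.082],[0.553,-0.418,0,0,0,-0.082],[0.553,-0.418,0,0,0,-0.082],[0.553,-0.418,0.05,0,0,-0.082],[0.553,-0.418,0.1,0,0,-0.082],[0.553,-0.418,0.13,0,0,-0.082],[0.553,-0.418,0.13,0,0,-0.082]], claw=0.65)

```text
t: 8.2
eef_pos: [0.4395, 0.2556, 0.114]
orientation: [-3.135, 0.001, 1.724]
force: [-0.0, 0.4, -0.0]
width: 0.0703
grasp_force: 0.0
```

```bash
python3 - <<'E'
from h import *
go((442,256,54,98.8))
E
```

```text
t 8.2 [439.5 255.6 114. ] [-1.796e+02  6.000e-02  9.880e+01] F [-0.   0.4 -0. ] w 70.3 g 0.0
(442, 256, 54, 98.8) [0.0002, 0.0049, 0.1, -0.0022, 0.0003, 0.0]
```

Call:
move_arm(rows=[[0,0,0.03,0,0,0],[0,0,0.06,0,0,0],[0,0,0.09,0,0,0],[0,0,0.103,0,0,0],[0,0,0.103,0,0,0],[0,0,0.103,0,0,0]])

```text
t: 8.8
eef_pos: [0.442, 0.2562, 0.0561]
orientation: [3.141, -0.0, 1.724]
force: [0.6, 0.2, -0.5]
width: 0.0701
grasp_force: 0.0
```

Call:
move_arm(rows=[[0,0,0,0,0,0],[0,0,0,0,0,0],[0,0,0,0,0,0],[0,0,0,0,0,0],[0,0,0,0,0,0]], claw=-1)

```text
t: 9.3
eef_pos: [0.4419, 0.2562, 0.0562]
orientation: [3.14, -0.0, 1.724]
force: [-2.6, -0.0, 5.7]
width: 0.0405
grasp_force: 29.8
```

Call:
move_arm(rows=[[0,0,-0.03,0,0,0],[0,0,-0.09,0,0,0],[0,0,-0.16,0,0,0],[0,0,-0.2,0,0,0],[0,0,-0.2,0,0,0],[0,0,-0.2,0,0,0]])

```text
t: 9.9
eef_pos: [0.4412, 0.256, 0.1746]
orientation: [-3.141, 0.0, 1.724]
force: [0.0, 0.2, -2.2]
width: 0.0406
grasp_force: 31.3
```

```bash
python3 - <<'E'
from h import *
go((435,15,175,9),(435,15,80,9))
E
```

```text
t 9.9 [441.2 256.  174.6] [-1.7995e+02  1.0000e-02  9.8790e+01] F [ 0.   0.2 -2.2] w 40.6 g 31.3
(435, 15, 175, 9) [-0.3953, -0.0715, -0.0006, -0.0002, 0.0002, 0.4988]
(435, 15, 80, 9) [-0.3953, -0.0714, 0.1577, -0.0002, 0.0002, 0.4988]
```

Call:
move_arm(rows=[[-0.395,-0.0715,0,0,0,0.499],[-0.395,-0.0715,0,0,0,0.499],[-0.395,-0.0715,0,0,0,0.499],[-0.395,-0.0715,0,0,0,0.499],[-0.395,-0.0715,0,0,0,0.499],[-0.395,-0.0715,0,0,0,0.499],[-0.395,-0.0715,0.03,0,0,0.499],[-0.395,-0.0715,0.06,0,0,0.499],[-0.395,-0.0715,0.09,0,0,0.499],[-0.395,-0.0715,0.12,0,0,0.499],[-0.395,-0.0715,0.15,0,0,0.499],[-0.395,-0.0715,0.165,0,0,0.499]])

```text
t: 11.1
eef_pos: [0.4337, 0.0157, 0.0737]
orientation: [-3.14, 0.005, 0.156]
force: [0.1, 0.3, -2.2]
width: 0.0403
grasp_force: 31.4
```

Call:
move_arm(rows=[[0,0,0.01,0,0,0],[0,0,0.02,0,0,0],[0,0,0.028,0,0,0],[0,0,0.028,0,0,0],[0,0,0.028,0,0,0]])

```text
t: 11.6
eef_pos: [0.4355, 0.0153, 0.0597]
orientation: [3.141, -0.0, 0.157]
force: [-0.5, -0.1, -3.1]
width: 0.0406
grasp_force: 31.4
```

Call:
move_arm(rows=[[0,0,0.005,0,0,0],[0,0,0.009,0,0,0],[0,0,0.011,0,0,0],[0,0,0.013,0,0,0],[0,0,0.013,0,0,0]])

```text
t: 12.1
eef_pos: [0.4355, 0.0153, 0.0531]
orientation: [3.141, -0.0, 0.157]
force: [-9.0, 0.5, 21.3]
width: 0.0404
grasp_force: 34.0
```

Call:
move_arm(rows=[[0,0,0,0,0,0],[0,0,0,0,0,0],[0,0,0,0,0,0],[0,0,-0.02,0,0,0],[0,0,-0.08,0,0,0],[0,0,-0.14,0,0,0],[0,0,-0.18,0,0,0],[0,0,-0.18,0,0,0]], claw=0.6)

```text
t: 12.9
eef_pos: [0.4369, 0.015, 0.1624]
orientation: [3.139, -0.006, 0.157]
force: [-0.1, 0.9, -0.9]
width: 0.0681
grasp_force: 0.0
```

Call:
move_arm(rows=[[0,0,0,0,0,-0.5],[0,0,0,0,0,-0.5],[0,0,0,0,0,-0.5],[0,0,0,0,0,-0.5],[0,0,0,0,0,-0.5],[0,0,0,0,0,-0.5],[0,0,0,0,0,-0.5],[0,0,0,0,0,-0.5],[0,0,0,0,0,-0.5],[0,0,0,0,0,-0.5],[0,0,0,0,0,-0.5],[0,0,0,0,0,-0.5]], claw=1)

```text
t: 14.1
eef_pos: [0.4351, 0.0154, 0.1588]
orientation: [-3.14, -0.001, 1.728]
force: [0.1, -0.1, -0.0]
width: 0.0851
grasp_force: 0.0
```

```bash
python3 - <<'E'
from h import *
s=capture("scene"); cv2.imwrite("pics/mat.png",s["frame"][120:300,150:450,::-1])
go((435.5,15.3,56,99))
E
```

```text
t 14.15 [435.1  15.4 159. ] [-1.7994e+02 -3.0000e-02  9.8870e+01] F [ 0.2 -0.1  0.2] w 85.2 g 0.0
(435.5, 15.3, 56, 99) [-0.0003, 0.0008, 0.1716, -0.0004, -0.0001, -0.0007]
```

View pics/mat.png

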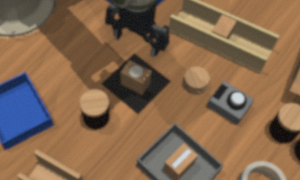

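The round carton stands upright on the mat at about (137,75), and the basket carton is upright at (180,160). Regripping by the end faces.

Call:
move_arm(rows=[[0,0,0.05,0,0,0],[0,0,0.1,0,0,0],[0,0,0.14,0,0,0],[0,0,0.163,0,0,0],[0,0,0.17,0,0,0],[0,0,0.17,0,0,0],[0,0,0.17,0,0,0]])

```text
t: 14.85
eef_pos: [0.4358, 0.0152, 0.0583]
orientation: [3.141, 0.0, 1.727]
force: [0.4, 0.2, 0.6]
width: 0.0851
grasp_force: 0.0
```

Call:
move_arm(rows=[[0,0,0,0,0,0],[0,0,0,0,0,0],[0,0,0,0,0,0],[0,0,0,0,0,0],[0,0,0,0,0,0]], claw=-1)

```text
t: 15.35
eef_pos: [0.4358, 0.0152, 0.0584]
orientation: [3.141, 0.001, 1.727]
force: [-2.5, -0.6, 8.7]
width: 0.0126
grasp_force: 4.3
```

Call:
move_arm(rows=[[0,0,-0.02,0,0,0],[0,0,-0.08,0,0,0],[0,0,-0.16,0,0,0],[0,0,-0.22,0,0,0],[0,0,-0.24,0,0,0],[0,0,-0.24,0,0,0]])

```text
t: 15.95
eef_pos: [0.4361, 0.0152, 0.2033]
orientation: [3.138, 0.001, 1.727]
force: [0.5, -0.5, -0.3]
width: -0.0
grasp_force: 0.0
```

```bash
python3 - <<'E'
from h import *
go((459,-314,200,99))
E
```

```text
t 15.95 [436.1  15.2 203.3] [1.7979e+02 8.0000e-02 9.8970e+01] F [ 0.5 -0.5 -0.3] w -0.0 g 0.0
(459, -314, 200, 99) [-0.5479, -0.0479, 0.0062, 0.0012, 0.0005, -0.0002]
```

The fingers closed to zero, so the grip slid off. Looking.

```bash
python3 - <<'E'
from h import *
s=capture("scene"); t=capture("top")
a=cv2.resize(s["frame"][150:250,230:340,::-1],None,fx=3,fy=3,interpolation=2)
b=cv2.resize(t["frame"][180:280,210:320,::-1],None,fx=3,fy=3,interpolation=2)
cv2.imwrite("pics/slip.png",np.hstack([a,b])); 
W=([0,0,130],[180,80,255]); print(blob(s,(262,165,312,215),*W,.062))
E
```

```text
(array([436.6,  12.7]), array([32.3, 31.8]), 39.2, 17, array([285.1, 191.8]))
```

View pics/slip.png

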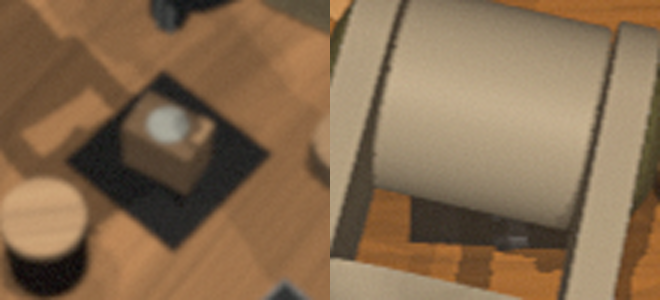

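The carton is upright on the mat. The pads sat too high at a 64 mm opening and slid off. I'll squeeze it once across its width to re-centre it, then regrip lower.

Call:
move_arm(rows=[[0,0,0,0,0,0.5],[0,0,0,0,0,0.5],[0,0,0,0,0,0.5],[0,0,0,0,0,0.5],[0,0,0,0,0,0.5],[0,0,0,0,0,0.5],[0,0,0,0,0,0.5],[0,0,0,0,0,0.5],[0,0,0.03,0,0,0.5],[0,0,0.06,0,0,0.5],[0,0,0.08,0,0,0.5],[0,0,0.08,0,0,0.5]], claw=0.75)

```text
t: 17.25
eef_pos: [0.434, 0.0156, 0.1512]
orientation: [-3.139, 0.005, 0.156]
force: [0.0, -0.3, -0.7]
width: 0.075
grasp_force: 0.0
```

```bash
python3 - <<'E'
from h import *
go((435.5,15.3,48,9))
E
```

```text
t 17.25 [434.   15.6 151.2] [-179.88    0.29    8.94] F [ 0.  -0.3 -0.7] w 75.0 g 0.0
(435.5, 15.3, 48, 9) [0.0033, 0.0013, 0.172, -0.0007, 0.0016, -0.0004]
```

Call:
move_arm(rows=[[0,0,0.05,0,0,0],[0,0,0.1,0,0,0],[0,0,0.14,0,0,0],[0,0,0.165,0,0,0],[0,0,0.175,0,0,0],[0,0,0.175,0,0,0]])

```text
t: 17.85
eef_pos: [0.4351, 0.0154, 0.0483]
orientation: [-3.141, 0.001, 0.158]
force: [0.0, 0.1, 0.9]
width: 0.0747
grasp_force: 0.0
```

Call:
move_arm(rows=[[0,0,0,0,0,0],[0,0,0,0,0,0],[0,0,0,0,0,0],[0,0,0,0,0,0],[0,0,0,0,0,0]], claw=-1)

```text
t: 18.35
eef_pos: [0.4359, 0.0153, 0.0496]
orientation: [3.141, -0.001, 0.157]
force: [-1.7, 0.1, 4.6]
width: 0.0408
grasp_force: 30.0
```

Gripped at 40.8 mm, so it is centred. Release, lift, turn and regrip lower.

Call:
move_arm(rows=[[0,0,0,0,0,0],[0,0,0,0,0,0],[0,0,0,0,0,0],[0,0,-0.02,0,0,0],[0,0,-0.08,0,0,0],[0,0,-0.14,0,0,0],[0,0,-0.18,0,0,0],[0,0,-0.18,0,0,0]], claw=0.6)

```text
t: 19.15
eef_pos: [0.4368, 0.015, 0.1595]
orientation: [3.139, -0.006, 0.157]
force: [0.6, -0.5, -0.3]
width: 0.0683
grasp_force: 0.0
```

Call:
move_arm(rows=[[0,0,0,0,0,-0.5],[0,0,0,0,0,-0.5],[0,0,0,0,0,-0.5],[0,0,0,0,0,-0.5],[0,0,0,0,0,-0.5],[0,0,0,0,0,-0.5],[0,0,0,0,0,-0.5],[0,0,0,0,0,-0.5],[0,0,0,0,0,-0.5],[0,0,0,0,0,-0.5],[0,0,0,0,0,-0.5],[0,0,0,0,0,-0.5]], claw=1)

```text
t: 20.35
eef_pos: [0.435, 0.0154, 0.1559]
orientation: [-3.14, -0.001, 1.728]
force: [0.6, -0.2, 0.7]
width: 0.0853
grasp_force: 0.0
```

```bash
python3 - <<'E'
from h import *
go((435.5,15.3,38,99))
E
```

```text
t 20.35 [435.   15.4 155.9] [-1.7993e+02 -3.0000e-02  9.9000e+01] F [ 0.6 -0.2  0.7] w 85.3 g 0.0
(435.5, 15.3, 38, 99) [-0.0004, 0.001, 0.1965, -0.0004, -0.0002, -0.0]
```

Call:
move_arm(rows=[[0,0,0.05,0,0,0],[0,0,0.1,0,0,0],[0,0,0.14,0,0,0],[0,0,0.17,0,0,0],[0,0,0.19,0,0,0],[0,0,0.197,0,0,0],[0,0,0.197,0,0,0]])

```text
t: 21.05
eef_pos: [0.4351, 0.0154, 0.038]
orientation: [-3.14, -0.001, 1.726]
force: [0.1, -0.3, 0.4]
width: 0.0849
grasp_force: 0.0
```

Call:
move_arm(rows=[[0,0,0,0,0,0],[0,0,0,0,0,0],[0,0,0,0,0,0],[0,0,0,0,0,0]], claw=-1)

```text
t: 21.45
eef_pos: [0.4358, 0.0152, 0.0393]
orientation: [3.14, 0.001, 1.727]
force: [-0.4, 0.5, 6.4]
width: 0.0639
grasp_force: 33.6
```

Good: 63.9 mm at 34 N. Lifting.

Call:
move_arm(rows=[[0,0,0,0,0,0],[0,0,-0.02,0,0,0],[0,0,-0.08,0,0,0],[0,0,-0.16,0,0,0],[0,0,-0.22,0,0,0],[0,0,-0.25,0,0,0],[0,0,-0.25,0,0,0],[0,0,-0.25,0,0,0]], newtons=45)

```text
t: 22.25
eef_pos: [0.4349, 0.0154, 0.1877]
orientation: [-3.141, -0.0, 1.727]
force: [-0.1, -0.6, -3.2]
width: 0.0626
grasp_force: 52.0
```

```bash
python3 - <<'E'
from h import *
go((459,-314,188,99),(459,-314,125,99))
E
```

```text
t 22.25 [434.9  15.4 187.7] [-1.7995e+02 -2.0000e-02  9.8960e+01] F [-0.1 -0.6 -3.2] w 62.6 g 52.0
(459, -314, 188, 99) [-0.5486, -0.0459, -0.0007, -0.0003, -0.0001, -0.0002]
(459, -314, 125, 99) [-0.5486, -0.0458, 0.1043, -0.0003, -0.0001, -0.0002]
```

Call:
move_arm(rows=[[-0.549,-0.046,0,0,0,0],[-0.549,-0.046,0,0,0,0],[-0.549,-0.046,0,0,0,0],[-0.549,-0.046,0,0,0,0],[-0.549,-0.046,0,0,0,0],[-0.549,-0.046,0,0,0,0],[-0.549,-0.046,0,0,0,0],[-0.549,-0.046,0.03,0,0,0],[-0.549,-0.046,0.06,0,0,0],[-0.549,-0.046,0.09,0,0,0],[-0.549,-0.046,0.1,0,0,0],[-0.549,-0.046,0.1,0,0,0]])

```text
t: 23.45
eef_pos: [0.4589, -0.3137, 0.1267]
orientation: [-3.14, -0.003, 1.727]
force: [0.2, -0.1, -1.3]
width: 0.0627
grasp_force: 51.8
```

```bash
python3 - <<'E'
from h import *
go((459,-314,44,99))
s=capture("scene"); t=capture("top"); np.savez("scene3",**s); np.savez("top3",**t)
a=cv2.resize(s["frame"][235:345,150:260,::-1],None,fx=3.6,fy=3.6,interpolation=2)
b=cv2.resize(t["frame"][165:275,380:490,::-1],None,fx=3.6,fy=3.6,interpolation=2)
cv2.imwrite("pics/lane3.png",np.hstack([a,b]))
E
```

```text
t 23.45 [ 458.9 -313.7  126.7] [-1.7988e+02 -1.7000e-01  9.8970e+01] F [ 0.2 -0.1 -1.3] w 62.7 g 51.8
(459, -314, 44, 99) [-0.0009, 0.0004, 0.1379, -0.0007, -0.0009, -0.0002]
```

View pics/lane3.png

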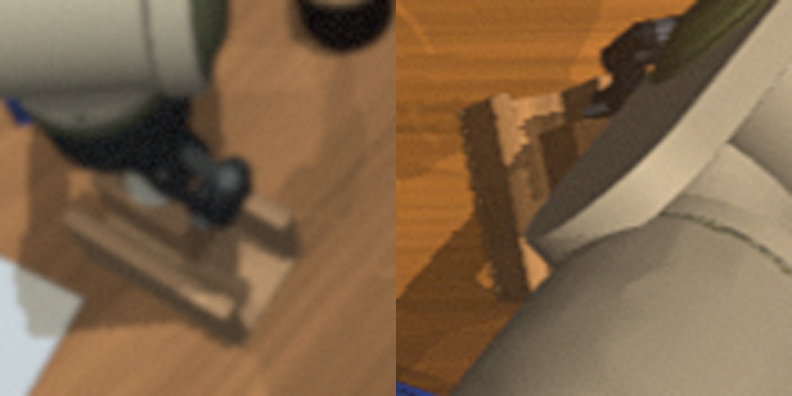

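The arm hides most of the lane: the carton is above it at about (170,190) in the left half, and alignment can't be judged directly. I'll check the camera's lateral bias using the earlier mat picture, where the carton's lateral position is known from the gripper.

```bash
python3 - <<'E'
from h import *
s=load("scene0"); im=np.zeros((420,560,3),np.uint8); im[120:300,150:450]=cv2.imread("pics/mat.png")[...,::-1]; s["frame"]=im
n=np.array([-.1564,.9877])
for v in(100,115,130,145):
    r=blob(s,(262,165,312,215),[0,0,v],[180,70,255],.062); print(v,r[0],r[1],"lat",(n@r[0]).round(1),"true -53.0")
im[:]=0; im[230:370,270:420]=cv2.imread("pics/b2.png")[:,150:,::-1]
for v in(150,165): print(blob(s,(300,255,355,305),[0,0,v],[180,60,255],.064))
E
```

```text
100 [437.6  15.4] [32.4 34.8] lat -53.2 true -53.0
115 [437.6  13.5] [29.9 31.9] lat -55.1 true -53.0
130 [438.6   5.2] [26.9 16.1] lat -63.5 true -53.0
145 [439.4   4.2] [20.7  8.7] lat -64.6 true -53.0
(array([ 657.6, -109.6]), array([29.8,  9.4]), 83.8, 11, array([327.9, 280.3]))
(array([ 657.6, -109.6]), array([23.2,  3.1]), 83.9, 6, array([327.5, 281.5]))
```

Lateral bias is about 0, and the carton is within 1 mm of the lane's centreline. Descending gently.

Call:
move_arm(rows=[[-0.001,0,0,0,0,0],[-0.001,0,0.015,0,0,0],[-0.001,0,0.03,0,0,0],[-0.001,0,0.045,0,0,0],[-0.001,0,0.045,0,0,0]])

```text
t: 24.05
eef_pos: [0.459, -0.3144, 0.0998]
orientation: [-3.14, -0.002, 1.727]
force: [0.1, -0.7, -1.9]
width: 0.0624
grasp_force: 51.9
```

Inside the walls with no contact. Continuing down.

Call:
move_arm(rows=[[0,0,0.02,0,0,0],[0,0,0.04,0,0,0],[0,0,0.06,0,0,0],[0,0,0.075,0,0,0],[0,0,0.085,0,0,0],[0,0,0.085,0,0,0],[0,0,0.085,0,0,0]])

```text
t: 24.75
eef_pos: [0.4597, -0.3151, 0.0507]
orientation: [3.141, 0.0, 1.727]
force: [0.1, 0.3, -2.3]
width: 0.0632
grasp_force: 51.9
```

Call:
move_arm(rows=[[0,0,0.003,0,0,0],[0,0,0.006,0,0,0],[0,0,0.006,0,0,0]])

```text
t: 25.05
eef_pos: [0.4596, -0.3149, 0.0468]
orientation: [-3.142, -0.0, 1.727]
force: [-0.3, -0.1, -2.6]
width: 0.0629
grasp_force: 51.9
```

Call:
move_arm(rows=[[0,0,0.003,0,0,0],[0,0,0.006,0,0,0],[0,0,0.008,0,0,0],[0,0,0.008,0,0,0]])

```text
t: 25.45
eef_pos: [0.4596, -0.315, 0.0425]
orientation: [-3.142, 0.0, 1.727]
force: [-2.6, 1.8, 3.8]
width: 0.0629
grasp_force: 52.6
```

Contact with the lane floor as expected. Release (lane ends are open) and lift.

Call:
move_arm(rows=[[0,0,0.001,0,0,0],[0,0,0.001,0,0,0],[0,0,0.001,0,0,0],[0,0,0.001,0,0,0],[0,0,-0.02,0,0,0],[0,0,-0.06,0,0,0],[0,0,-0.12,0,0,0],[0,0,-0.19,0,0,0],[0,0,-0.26,0,0,0],[0,0,-0.28,0,0,0],[0,0,-0.28,0,0,0]], claw=0.85)

```text
t: 26.55
eef_pos: [0.46, -0.3154, 0.2124]
orientation: [3.139, 0.004, 1.727]
force: [0.1, 0.4, 0.1]
width: 0.0789
grasp_force: 0.0
```

```bash
python3 - <<'E'
from h import *
go((674,115,200,99),(674,115,105,99))
E
```

```text
t 26.55 [ 460.  -315.4  212.4] [179.86   0.2   98.97] F [0.1 0.4 0.1] w 78.9 g 0.0
(674, 115, 200, 99) [0.653, 0.464, 0.0195, 0.0008, 0.0011, -0.0001]
(674, 115, 105, 99) [0.6535, 0.4637, 0.1778, 0.0008, 0.0011, -0.0001]
```

Call:
move_arm(rows=[[0.653,0.463,0.01,0,0,0],[0.653,0.463,0.01,0,0,0],[0.653,0.463,0.01,0,0,0],[0.653,0.463,0.01,0,0,0],[0.653,0.463,0.01,0,0,0],[0.653,0.463,0.01,0,0,0],[0.653,0.463,0.01,0,0,0],[0.653,0.463,0.01,0,0,0],[0.653,0.463,0.01,0,0,0],[0.653,0.463,0.01,0,0,0],[0.653,0.463,0.1,0,0,0],[0.653,0.463,0.16,0,0,0]], claw=-1)

```text
t: 27.75
eef_pos: [0.6719, 0.1165, 0.1101]
orientation: [-3.139, -0.0, 1.729]
force: [1.2, -0.3, -1.1]
width: -0.0
grasp_force: 0.0
```

Call:
move_arm(rows=[[0,0,0,0,0,0],[0,0,0,0,0,0]])

```text
t: 27.95
eef_pos: [0.6728, 0.1152, 0.1141]
orientation: [-3.14, -0.0, 1.727]
force: [0.4, 0.3, 1.4]
width: 0.0
grasp_force: 0.0
```

```bash
python3 - <<'E'
from h import *
go((674,115,95,99))
s=capture("scene"); t=capture("top")
W=([0,0,150],[180,70,255]); print(blob(t,(395,180,460,255),*W,.065))
b=t["frame"][80:270,190:470,::-1]; a=s["frame"][190:350,160:440,::-1]
cv2.imwrite("pics/fin.png",cv2.resize(np.vstack([b,a]),None,fx=1.6,fy=1.6,interpolation=2))
E
```

```text
t 27.95 [672.8 115.2 114.1] [-1.7993e+02 -1.0000e-02  9.8960e+01] F [0.4 0.3 1.4] w 0.0 g 0.0
(674, 115, 95, 99) [-0.0007, 0.002, 0.0318, -0.0004, -0.0001, -0.0002]
(array([ 458.3, -316.6]), array([33. , 30.9]), 89.1, 22, array([429. , 217.4]))
```

View pics/fin.png

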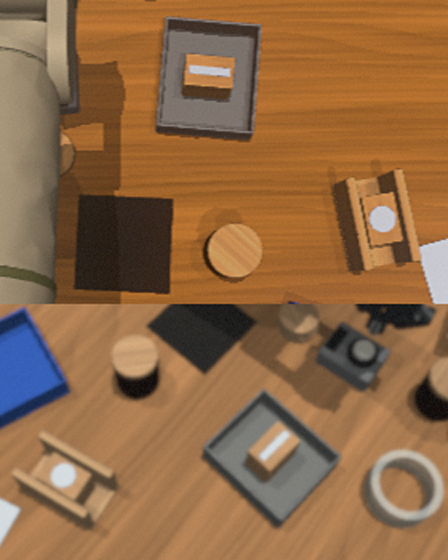

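Both cartons are upright in place: basket (210,70) and lane (382,218) in the upper half. Now the button.

Call:
move_arm(rows=[[0,0.002,0.02,0,0,0],[0,0.002,0.035,0,0,0],[0,0.002,0.042,0,0,0],[0,0.002,0.042,0,0,0],[0,0.002,0.042,0,0,0]])

```text
t: 28.55
eef_pos: [0.6742, 0.1156, 0.089]
orientation: [3.141, 0.0, 1.727]
force: [0.6, 0.3, -0.4]
width: 0.0002
grasp_force: 0.0
```

Call:
move_arm(rows=[[0,0,0.003,0,0,0],[0,0,0.006,0,0,0],[0,0,0.008,0,0,0],[0,0,0.008,0,0,0]])

```text
t: 28.95
eef_pos: [0.674, 0.1156, 0.0839]
orientation: [-3.141, -0.0, 1.727]
force: [1.0, 0.4, -0.3]
width: 0.0002
grasp_force: 0.0
```

Call:
move_arm(rows=[[0,0,0.003,0,0,0],[0,0,0.006,0,0,0],[0,0,0.008,0,0,0],[0,0,0.008,0,0,0]])

```text
t: 29.35
eef_pos: [0.674, 0.1156, 0.079]
orientation: [-3.141, -0.0, 1.727]
force: [0.5, -0.8, 0.0]
width: -0.0
grasp_force: 0.0
```

Call:
move_arm(rows=[[0,0,0.003,0,0,0],[0,0,0.005,0,0,0],[0,0,0.005,0,0,0]])

```text
t: 29.65
eef_pos: [0.674, 0.1156, 0.076]
orientation: [-3.141, -0.0, 1.727]
force: [-0.1, -0.1, 0.0]
width: 0.0006
grasp_force: 0.0
```

Call:
move_arm(rows=[[0,0,0.002,0,0,0],[0,0,0.004,0,0,0],[0,0,0.004,0,0,0]])

```text
t: 29.95
eef_pos: [0.674, 0.1156, 0.0737]
orientation: [-3.141, -0.0, 1.727]
force: [-0.0, -0.3, -1.1]
width: 0.0
grasp_force: 0.0
```

Call:
move_arm(rows=[[0,0,0.002,0,0,0],[0,0,0.004,0,0,0],[0,0,0.004,0,0,0]])

```text
t: 30.25
eef_pos: [0.674, 0.1156, 0.0713]
orientation: [-3.141, -0.0, 1.727]
force: [-0.8, 0.5, -0.0]
width: 0.0001
grasp_force: 0.0
```

Call:
move_arm(rows=[[0,0,0.002,0,0,0],[0,0,0.004,0,0,0],[0,0,0.004,0,0,0]])

```text
t: 30.55
eef_pos: [0.674, 0.1156, 0.0688]
orientation: [-3.141, -0.0, 1.727]
force: [-0.5, -0.1, -0.1]
width: -0.0002
grasp_force: 0.0
```

```bash
python3 - <<'E'
from h import *
go()
s=capture("scene")
cv2.imwrite("pics/btn.png",cv2.resize(s["frame"][170:255,340:440,::-1],None,fx=6,fy=6,interpolation=2))
E
```

```text
t 30.55 [674.  115.6  68.8] [-179.98   -0.     98.97] F [-0.5 -0.1 -0.1] w -0.2 g 0.0
```

View pics/btn.png

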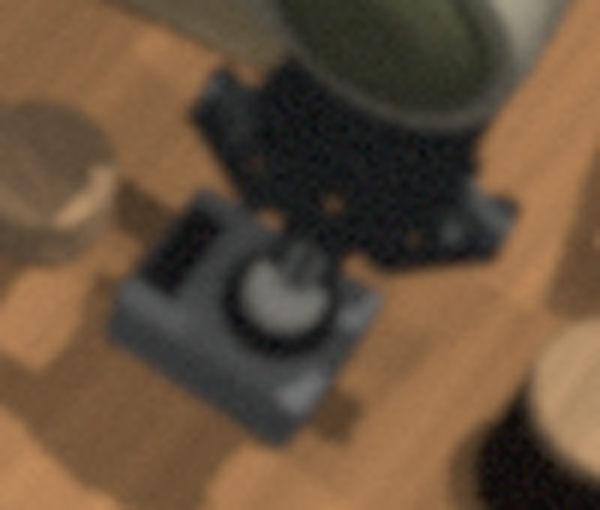

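The fingertips are over the button near (300,255), with the button's centre at (285,290), and not yet touching. That was one picture over the limit, so no more viewing. Continuing by force.

Call:
move_arm(rows=[[0,0,0.002,0,0,0],[0,0,0.004,0,0,0],[0,0,0.004,0,0,0]])

```text
t: 30.9
eef_pos: [0.674, 0.1156, 0.0664]
orientation: [-3.141, -0.0, 1.727]
force: [0.7, 0.2, 0.1]
width: 0.0003
grasp_force: 0.0
```

Call:
move_arm(rows=[[0,0,0.002,0,0,0],[0,0,0.004,0,0,0],[0,0,0.004,0,0,0]])

```text
t: 31.2
eef_pos: [0.674, 0.1156, 0.064]
orientation: [-3.141, -0.0, 1.727]
force: [-0.2, -0.5, 0.5]
width: 0.0
grasp_force: 0.0
```

Call:
move_arm(rows=[[0,0,0.002,0,0,0],[0,0,0.004,0,0,0],[0,0,0.004,0,0,0]])

```text
t: 31.5
eef_pos: [0.674, 0.1156, 0.0616]
orientation: [-3.141, -0.0, 1.727]
force: [-0.8, 0.0, -0.8]
width: 0.0001
grasp_force: 0.0
```

Call:
move_arm(rows=[[0,0,0.002,0,0,0],[0,0,0.004,0,0,0],[0,0,0.004,0,0,0]])

```text
t: 31.8
eef_pos: [0.674, 0.1156, 0.0592]
orientation: [-3.141, -0.0, 1.727]
force: [0.5, -0.5, 0.4]
width: -0.0001
grasp_force: 0.0
```

```bash
python3 - <<'E'
from h import *
s=load("scene0"); t=load("top0")
for z in(.04,.05,.055,.06,.07): print(z,proj(s,[.674,.1156,z]).round(1),proj(t,[.674,.1156,z]).round(1),"btn rays",(ray(s,(386.6,217.8),z)[0,:2]*1000).round(1),(ray(t,(219.6,118.3),z)[0,:2]*1000).round(1))
E
```

```text
0.04 [[386.1 220.7]] [[219.7 120.4]] btn rays [670.7 123.2] [678.5 115.7]
0.05 [[387.  218.8]] [[219.1 119.1]] btn rays [671.8 117.4] [675.6 114.6]
0.055 [[387.4 217.9]] [[218.9 118.4]] btn rays [672.4 114.5] [674.2 114. ]
0.06 [[387.9 216.9]] [[218.6 117.7]] btn rays [672.9 111.6] [672.8 113.4]
0.07 [[388.8 215. ]] [[218.  116.4]] btn rays [674.1 105.9] [669.9 112.3]
```

The picture puts the shut fingertips only a few mm ahead of the TCP, so contact should come soon.

Call:
move_arm(rows=[[0,0,0.002,0,0,0],[0,0,0.004,0,0,0],[0,0,0.004,0,0,0]])

```text
t: 32.1
eef_pos: [0.6742, 0.1156, 0.0572]
orientation: [3.141, 0.0, 1.727]
force: [-0.0, 0.0, 1.3]
width: 0.0003
grasp_force: 1.0
```

Call:
move_arm(rows=[[0,0,0.002,0,0,0],[0,0,0.004,0,0,0],[0,0,0.004,0,0,0]])

```text
t: 32.4
eef_pos: [0.6742, 0.1156, 0.0548]
orientation: [3.141, 0.0, 1.727]
force: [-0.8, -0.6, 3.5]
width: 0.0002
grasp_force: 1.7
```

Call:
move_arm(rows=[[0,0,0.002,0,0,0],[0,0,0.004,0,0,0],[0,0,0.004,0,0,0]])

```text
t: 32.7
eef_pos: [0.6742, 0.1156, 0.0524]
orientation: [3.141, 0.0, 1.727]
force: [-0.2, -0.2, 4.4]
width: -0.0004
grasp_force: 2.3
```

Spring force is building. Pressing on to the stop.

Call:
move_arm(rows=[[0,0,0.002,0,0,0],[0,0,0.003,0,0,0],[0,0,0.003,0,0,0]])

```text
t: 33.0
eef_pos: [0.6743, 0.1155, 0.052]
orientation: [3.141, 0.0, 1.727]
force: [-5.3, -0.0, 13.3]
width: 0.0
grasp_force: 6.6
```

Call:
move_arm(rows=[[0,0,0.001,0,0,0],[0,0,0.002,0,0,0],[0,0,0.002,0,0,0]])

```text
t: 33.3
eef_pos: [0.6744, 0.1156, 0.0519]
orientation: [3.14, 0.0, 1.728]
force: [-8.1, -0.7, 20.3]
width: -0.0002
grasp_force: 9.9
```

Hard stop at 20 N, so it is fully down. Lifting clear.

Call:
move_arm(rows=[[0,0,-0.01,0,0,0],[0,0,-0.03,0,0,0],[0,0,-0.08,0,0,0],[0,0,-0.16,0,0,0],[0,0,-0.24,0,0,0],[0,0,-0.24,0,0,0],[0,0,-0.24,0,0,0],[0,0,-0.24,0,0,0]])

```text
t: 34.1
eef_pos: [0.6734, 0.1155, 0.1915]
orientation: [-3.138, -0.0, 1.727]
force: [-1.1, 0.4, -0.6]
width: -0.0
grasp_force: 0.0
```

```bash
python3 - <<'E'
from h import *
t=capture("top"); s=capture("scene"); W=([0,0,150],[180,70,255])
print(blob(t,(395,180,460,255),*W,.065)); print(blob(t,(300,105,345,150),*W,.064)); print(blob(s,(372,205,402,232),*([0,0,120],[180,70,255]),.055))
go(); print(robot.job_done())
E
```

```text
(array([ 458.3, -316.6]), array([33. , 30.9]), 89.1, 22, array([429. , 217.3]))
(array([656.4, -98.4]), array([53.1, 11. ]), 84.6, 12, array([322.3, 124. ]))
(array([674.1, 114.6]), array([23.1, 26. ]), 77.0, 12, array([387.9, 218.4]))
t 34.2 [673.5 115.5 191.5] [-1.7982e+02 -3.0000e-02  9.8970e+01] F [0.4 0.4 0.9] w -0.4 g 0.0
the job is handed in; nothing more can be done
None
```

The job is handed in at 34 s: the strip carton stands in the grey basket, the round one is in the lane after one slipped regrip on the mat, and the button was pressed to its stop and released; I viewed 11 pictures, one over the limit of 10.

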